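# Pack the hall table's glass jars into their carrying crate

### The job

Fold the crate's carrying handle fully down to the far side, then stand the two loose amber potpourri jars upright in empty cells of the crate, one jar per cell, beside the jar that is already there, and finally raise the handle straight up again ready for carrying. The jars are thin glass: hold them with a light grip, set them down gently without dropping, knocking or tipping them, and leave the other things on the table alone.

Things in the scene. Friction and masses are not known exactly. Their poses are not given: they have to be found in the camera images.
- jar_a: potpourri jar of thin amber glass with a cork stopper, round, upright; glass 50 mm diameter from the bottom to 80 mm high, cork 36 mm diameter from 86 mm to the top at 100 mm; about 0.16 kg; the origin is the centre of its underside, z up its axis. Stands on the table; to be put in the crate.
- jar_b: potpourri jar of thin amber glass with a cork stopper, round, upright; glass 50 mm diameter from the bottom to 80 mm high, cork 36 mm diameter from 86 mm to the top at 100 mm; about 0.16 kg; the origin is the centre of its underside, z up its axis. Stands on the table; to be put in the crate.
- jar_c: potpourri jar of thin amber glass with a cork stopper, round, upright; glass 50 mm diameter from the bottom to 80 mm high, cork 36 mm diameter from 86 mm to the top at 100 mm; about 0.16 kg; the origin is the centre of its underside, z up its axis. Already in one cell of the crate; it stays in the crate.
- crate: low wooden crate, fixed to the table, 190 x 190 mm, outer walls 45 mm high and 6 mm thick, floor 8 mm thick, a cross of 6 mm dividers 41 mm high makes 2 x 2 cells of 86 x 86 mm; origin at the centre of its underside, x points away from the robot at yaw 0, y to the left, z up. A cork pad shows on the floor of each empty cell.
- cell0 (a point): centre of the floor of the crate's near left cell (8 mm above the crate's underside, 46 mm from the crate's centre along its x and y)
- cell1 (a point): centre of the floor of the crate's near right cell (8 mm above the crate's underside, 46 mm from the crate's centre along its x and y)
- cell2 (a point): centre of the floor of the crate's far left cell (8 mm above the crate's underside, 46 mm from the crate's centre along its x and y)
- cell3 (a point): centre of the floor of the crate's far right cell (8 mm above the crate's underside, 46 mm from the crate's centre along its x and y)
- handle (a joint): angle of the crate's carrying handle (rad): 0 when it stands straight up over the middle of the crate, growing to 1.5 (its stop) as it folds down past the far (+x) wall of the crate, -0.3 is its other stop; a stiff hinge keeps it wherever it is left. It turns about the crate's y axis. Flat brass arms 14 mm wide run outside the crate's left and right walls (103 mm from its middle).
- handle_bar (a point): middle of the handle's round wooden cross bar, 14 mm diameter, about 180 mm long along the crate's y axis, 135 mm from the hinge axis; the point's z points along the arms away from the hinge
- handle_hinge (a point): centre of the handle's hinge axis, in the crate's middle, 38 mm above the crate's underside
- diffuser: green glass fragrance bottle with a black cap, 56 mm diameter, 112 mm high; leave it alone; origin at the centre of its underside
- candle: white ceramic candle holder with a red candle, 68 mm diameter foot, 70 mm high; leave it alone; origin at the centre of its underside
- bowl: clear glass bowl of potpourri, 150 mm diameter, 60 mm high; leave it alone; origin at the centre of its underside
- phone: black mobile phone 72 x 146 x 9 mm lying on the clipboard; leave it alone; origin at the centre of its underside
- pen: black pen 140 mm long, 10 mm thick, on the clipboard; leave it alone; origin at the centre of its underside
Not all that is in view belongs to the job. Leave any purple look-alike of the jar_b alone.

How it is judged:
On the way, in this order (a step that is already met when the one before it is completed fails the run):
1. the crate's handle is folded down (beyond 1.3 rad) (value of joint handle above 1.3 rad), for 0.2 s.
2. one loose jar stands released in a cell, the handle still down (value of joint handle above 1.2 rad and (((horizontal distance between jar_a and cell0 below 0.03 m or horizontal distance between jar_a and cell1 below 0.03 m or horizontal distance between jar_a and cell2 below 0.03 m or horizontal distance between jar_a and cell3 below 0.03 m) and z of jar_a in the frame of crate between 0.003 and 0.013 m and angle between jar_a's own z axis and vertical below 0.12 rad and contact force between the fingers and jar_a below 0.5 N) or ((horizontal distance between jar_b and cell0 below 0.03 m or horizontal distance between jar_b and cell1 below 0.03 m or horizontal distance between jar_b and cell2 below 0.03 m or horizontal distance between jar_b and cell3 below 0.03 m) and z of jar_b in the frame of crate between 0.003 and 0.013 m and angle between jar_b's own z axis and vertical below 0.12 rad and contact force between the fingers and jar_b below 0.5 N))), for 0.2 s.
3. both loose jars stand released in cells, the handle still down (value of joint handle above 1.2 rad and (horizontal distance between jar_a and cell0 below 0.03 m or horizontal distance between jar_a and cell1 below 0.03 m or horizontal distance between jar_a and cell2 below 0.03 m or horizontal distance between jar_a and cell3 below 0.03 m) and z of jar_a in the frame of crate between 0.003 and 0.013 m and angle between each of jar_a, jar_b's own z axis and vertical below 0.12 rad and contact force between the fingers and jar_a below 0.5 N and (horizontal distance between jar_b and cell0 below 0.03 m or horizontal distance between jar_b and cell1 below 0.03 m or horizontal distance between jar_b and cell2 below 0.03 m or horizontal distance between jar_b and cell3 below 0.03 m) and z of jar_b in the frame of crate between 0.003 and 0.013 m and contact force between the fingers and jar_b below 0.5 N), for 0.2 s.
At the end, for the whole second after the job is handed in: All three jars stand on the floor of the crate (within 5 mm in height), upright within 7 degrees, each in its own cell (within 30 mm of the cell's centre), at rest and released, and the handle stands still, upright within 0.17 rad (10 degrees) ((horizontal distance between jar_a and cell0 below 0.03 m or horizontal distance between jar_a and cell1 below 0.03 m or horizontal distance between jar_a and cell2 below 0.03 m or horizontal distance between jar_a and cell3 below 0.03 m) and z of jar_a in the frame of crate between 0.003 and 0.013 m and angle between each of jar_a, jar_b, jar_c's own z axis and vertical below 0.12 rad and contact force between the fingers and jar_a below 0.5 N and (horizontal distance between jar_b and cell0 below 0.03 m or horizontal distance between jar_b and cell1 below 0.03 m or horizontal distance between jar_b and cell2 below 0.03 m or horizontal distance between jar_b and cell3 below 0.03 m) and z of jar_b in the frame of crate between 0.003 and 0.013 m and contact force between the fingers and jar_b below 0.5 N and (horizontal distance between jar_c and cell0 below 0.03 m or horizontal distance between jar_c and cell1 below 0.03 m or horizontal distance between jar_c and cell2 below 0.03 m or horizontal distance between jar_c and cell3 below 0.03 m) and z of jar_c in the frame of crate between 0.003 and 0.013 m and contact force between the fingers and jar_c below 0.5 N and horizontal distance between jar_a and jar_b above 0.045 m and horizontal distance between each of jar_a, jar_b and jar_c above 0.045 m and linear speed of each of jar_a, jar_b, jar_c below 0.02 m/s and value of joint handle between -0.17 and 0.17 rad and velocity of joint handle between -0.05 and 0.05 rad/s); the robot touches nothing.
It fails at once if a jar is squeezed or pressed too hard by the fingers (over 90 N, both fingers added, about 45 N a finger) (contact force between the fingers and jar_a above 90 N or contact force between the fingers and jar_b above 90 N or contact force between the fingers and jar_c above 90 N).
It fails at once if a jar is dropped, knocked or pressed hard (over 60 N against the crate, or loose and faster than 0.45 m/s, a fall of about 10 mm) (contact force between any of jar_a, jar_b, jar_c and crate above 60 N or (contact force between the fingers and jar_a below 0.5 N and linear speed of jar_a above 0.45 m/s) or (contact force between the fingers and jar_b below 0.5 N and linear speed of jar_b above 0.45 m/s) or (contact force between the fingers and jar_c below 0.5 N and linear speed of jar_c above 0.45 m/s)).
It fails at once if a jar is tipped beyond 45 degrees (angle between any of jar_a, jar_b, jar_c's own z axis and vertical above 0.785 rad).
It fails at once if another thing on the table is disturbed (moved more than 25 mm) (distance of any of diffuser, candle, bowl, phone, pen from where it was at the start of the episode above 0.025 m).
It also fails if it takes over 72 s, if anything falls off the work surface, if the arm or the gripper's body presses on something with over 40 N, if the wrist force passes 120 N, or if a joint passes its speed limit or range.

### The arm

A 6-joint arm with a two-finger parallel gripper is mounted at the origin on the work surface. World frame = base frame: x ahead of the robot, y to its left, z up, the work surface at z = 0. Lengths are in m, angles in rad, forces in N, time in s.
With the tool pointing down it reaches from about 0.4 to 0.825 m from the base axis. Payload 7 kg.
Tool frame: the origin (TCP) lies at the very end of the fingers, on their centre line; the grasp point (between the pads) lies 19 mm behind it; x points along the fingers, y is the direction in which the jaws open and shut, and the axes are right-handed (so a half turn about x gives the same grasp; the last joint's range is limited). The gripper opens to 88 mm and grips with 3 to 60 N. Pads are 19 mm wide; open, the fingers measure 130 mm over their backs; the gripper's body (78 mm by 193 mm) begins 47 mm behind the grasp point.
Start: joints at [1.557, 0.359, 0.012, 0, -1.224, -0.288], TCP at [0.201, 0.644, 0.227] pointing down, gripper open.
Joint ranges: [-3.07, 3.07], [-1.43, 2.12], [-1.02, 1.25], [-3.03, 1.67], [-3.05, -0], [-3.03, 3.03]. Speed limits (rad/s): [2.39, 2.39, 3.01, 3.14, 3.14, 3.14].

### API

Orientations are given as [roll, pitch, yaw] about the fixed x, y, z axes, in that order (R = Rz(yaw) Ry(pitch) Rx(roll)).
In Python, from station import arm gives the robot as it stands.
- The arm moves only by the shell command python3 -m inch 'ROWS' [OPENING] [FORCE]. ROWS is text: rows parted by semicolons, each of 6 numbers parted by spaces: the shift along the world's x, y, z in units of 30 mm (1.0 is 30 mm), then the turn, a rotation vector about the world's x, y, z in units of 5 degrees (1.0 is 5 degrees). In form: dx dy dz wx wy wz; .... A call has 1 to 12 rows; each row shifts and turns the commanded pose from where the row before left it; what a row does not reach is not made up. A row lasts 1/8 s, in which the tool goes at most 62.5 mm and 10.7 degrees, less where a joint would pass 70% of its speed; a pose out of reach is approached as far as the arm can. A call is refused whole if a number of a shift passes 1 or a number of a turn 1, either way. A call with a gripper value outside its range is refused whole. OPENING is the opening, from 0 (shut) to 1 (fully open), set as the call begins (- or left out, the last holds). The fingers move at their own pace and stop on an object; FORCE is the grip in N (left out, the last holds). Time passes only in rows, so rows that do not move let the fingers close. It gives the time, the measured TCP pose, the force and the opening at its end, in the units of the state.
- arm.get_state(): the state, without advancing time (a new reading comes with each control period).
- arm.grab_frame(name): name is "side" or "top"; returns a dict with "frame" (420x560x3 uint8, red, green, blue), "range_z" (420x560 float32, m along the optical axis (not along the pixel's ray), 0 where there is no reading), "mtx" (3x3 intrinsics, pixels), "dist_coeffs" ([k1, k2, p1, p2, k3] as OpenCV has them; the pictures are not rectified), "pose" (4x4, takes a point from camera to world coordinates). Camera axes: x right, y up, looking along -z (the intrinsics and any distortion apply to the point x, -y, -z); pixel columns grow to the right and rows downward; lengths in m; the calibration is good to about 2 mm. A picture is of the moment at which its call begins.
- arm.job_done(): hands the job in, once; it reports no verdict.
Trained networks look in a picture, given as the dict that the camera call returned (one of the last four; its "shot" number tells which), for a name from the list of things; names that differ only in an ending like _2 or _b are one class to them, and where a whole thing is asked for, a point or a joint stands for the part that bears it (a point fixed in the world has none). Each returns a list of dicts, best first, with "confidence" (0 to 1); they miss things now and then, are a little off and sometimes report something else, mostly with a low value. They report only what shows in the picture. A call takes as long as a camera call. They do not tell look-alikes from the thing itself.
- arm.search_frame(picture, target): "extent" ([centre column, centre row, width, height] as shares, 0 to 1, of the picture: columns of its width, rows of its height, round what is visible of it).
- arm.masks_of(picture, target): "mask" (420x560 bool, what is visible of it) and "extent" ([centre column, centre row, width, height] as shares, 0 to 1, of the picture: columns of its width, rows of its height, round what is visible of it).
- arm.place_of(picture, target): "position" ([column, row] as shares, 0 to 1, of the picture: columns of its width, rows of its height: a listed point, or the origin of a listed thing).
The state is a dict: "t": time; "q": joint angles; "qd": joint speeds; "joint_efforts": joint torques, N m; "eef_pos": TCP position; "ee_rot": TCP orientation; "force": force on the tool from outside, world axes, zero at the start; "moment": the same for the moment, N m; "width": finger opening in m.
Only numpy, scipy, OpenCV 4.12 (cv2) and the standard library are available. Lean on these libraries where they do the work, as an engineer would, in place of code of your own. Each camera call takes 0.05 s, during which the arm holds its last target. There are 200 camera calls.

## Working session

There is one attempt and no reset: what is moved stays moved. The work goes in short steps, Python scripts to look and compute and a shell command to move; the robot and the scene stay as the last step left them, time stands still between calls to the robot, and variables do not carry over. Pictures are saved under pics/ and viewed, about 8 in all and at most 12, crops included, and the job is handed in when it is done.

```bash
mkdir -p pics; ls; cat > h.py <<'E'
from station import arm
import numpy as np, cv2
def grab(n,save=None):
    f=arm.grab_frame(n)
    if save: cv2.imwrite('pics/'+save,f['frame'][:,:,::-1])
    return f
def world(f,uv,z=None,d=None):
    """pixels (N,2) -> world, using depth d or the plane at height z"""
    uv=np.asarray(uv,float).reshape(-1,1,2)
    n=cv2.undistortPoints(uv,f['mtx'],f['dist_coeffs']).reshape(-1,2)
    r=np.c_[n[:,0],-n[:,1],-np.ones(len(n))]
    T=f['pose']; R=r@T[:3,:3].T
    k=(z-T[2,3])/R[:,2] if z is not None else np.asarray(d)
    return T[:3,3]+R*np.reshape(k,(-1,1))
def cloud(f,m):
    v,u=np.nonzero(m&(f['range_z']>0))
    return world(f,np.c_[u,v],d=f['range_z'][v,u])
def proj(f,P):
    T=f['pose'];p=(np.atleast_2d(P)-T[:3,3])@T[:3,:3]
    p=np.c_[p[:,0],-p[:,1],-p[:,2]]
    return cv2.projectPoints(p,np.zeros(3),np.zeros(3),f['mtx'],f['dist_coeffs'])[0].reshape(-1,2)
E
python3 - <<'E'
from h import *
s=arm.get_state(); print(s['t'],s['eef_pos'],s['ee_rot'],s['width'],s['force'])
for n in('top','side'):
    f=grab(n,n+'0.png'); print(n,f['pose'].round(3).tolist())
    for t in('jar_a','crate','handle','diffuser','candle','bowl','phone','pen'):
        for r in arm.masks_of(f,t):
            if r['confidence']<.3: continue
            c=cloud(f,r['mask'])
            if len(c)<5: continue
            e=r['extent'];print(n,t,round(r['confidence'],2),[int(e[0]*560),int(e[1]*420),int(e[2]*560),int(e[3]*420)],'med',np.median(c,0).round(3),'lo',np.percentile(c,3,0).round(3),'hi',np.percentile(c,97,0).round(3),'rgb',f['frame'][r['mask']].mean(0).round())
    for t in('jar_a','crate','handle_bar','handle_hinge'):
        print(t,[(round(r['confidence'],2),[round(r['position'][0]*560),round(r['position'][1]*420)]) for r in arm.place_of(f,t)])
a=cv2.imread('pics/top0.png');b=cv2.imread('pics/side0.png')
E
```

```text
pics
0.0 [0.20050678 0.6439847  0.2256139 ] [ 1.66027363  1.56907866 -1.78323319] 0.08754006793625389 [-0.26507578  0.3957511   0.54586473]
top [[-0.029, 0.998, -0.061, 0.517], [-1.0, -0.028, 0.007, 0.032], [0.006, 0.062, 0.998, 1.258], [0.0, 0.0, 0.0, 1.0]]
top jar_a 0.96 [149, 319, 27, 28] med [0.369 0.321 0.085] lo [0.343 0.305 0.012] hi [0.389 0.343 0.103] rgb [142.  99.  89.]
top jar_a 0.63 [166, 219, 34, 20] med [0.584 0.277 0.084] lo [ 0.562  0.26  -0.002] hi [0.607 0.307 0.102] rgb [151. 106.  64.]
top jar_a 0.62 [262, 287, 24, 25] med [0.439 0.07  0.098] lo [0.416 0.049 0.037] hi [0.46  0.093 0.111] rgb [190. 139.  84.]
top jar_a 0.57 [121, 231, 32, 19] med [0.562 0.381 0.083] lo [ 0.54   0.367 -0.001] hi [0.587 0.411 0.102] rgb [134.  91.  84.]
top jar_a 0.56 [144, 271, 28, 22] med [0.478 0.326 0.085] lo [0.455 0.312 0.003] hi [0.499 0.358 0.102] rgb [151. 106.  63.]
top crate 0.82 [277, 261, 105, 108] med [0.494 0.034 0.009] lo [ 0.395 -0.061  0.002] hi [0.587 0.137 0.177] rgb [204. 178. 123.]
top handle 0.86 [277, 254, 101, 39] med [0.515 0.047 0.175] lo [ 0.477 -0.059  0
[... 2735 characters left out ...]
] med [0.517 0.01  0.157] lo [ 0.476 -0.065  0.043] hi [0.544 0.143 0.179] rgb [197. 149.  84.]
side bowl 0.81 [310, 198, 47, 28] med [0.764 0.203 0.044] lo [0.698 0.134 0.016] hi [0.832 0.272 0.061] rgb [205. 183. 162.]
side phone 0.76 [375, 261, 53, 27] med [ 0.781 -0.135  0.015] lo [ 0.723 -0.197  0.007] hi [ 0.839 -0.07   0.018] rgb [47. 49. 54.]
side pen 0.55 [352, 240, 24, 24] med [ 0.785 -0.02   0.015] lo [ 0.725 -0.053  0.009] hi [0.841 0.01  0.02 ] rgb [103. 101.  97.]
jar_a [(0.92, [228, 199]), (0.88, [181, 221]), (0.81, [245, 212]), (0.8, [225, 255]), (0.66, [210, 211])]
crate [(0.69, [251, 262]), (0.67, [229, 255])]
handle_bar [(0.84, [258, 202])]
handle_hinge [(0.3, [258, 202])]
```

View pics/top0.png

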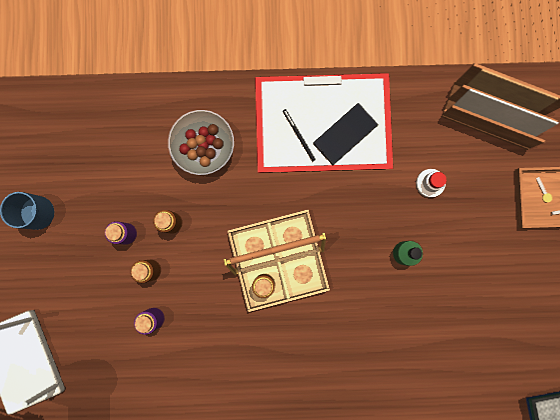

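View pics/side0.png

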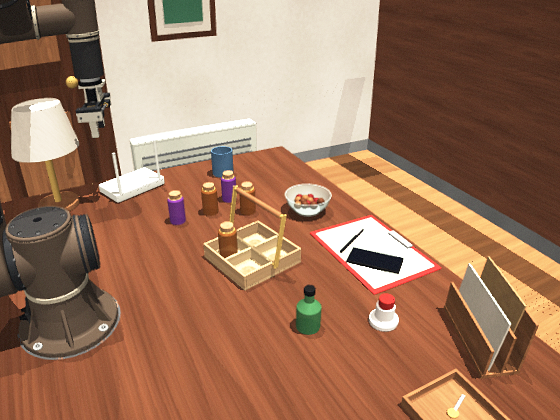

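The top view shows amber jars at (167,220) and (145,271), with purple look-alikes at (120,232) and (148,321). jar_c is in the near-left cell at (263,287). The other three cells are empty, and the handle bar runs (226,263)–(325,238), so it is about upright. The side view agrees. Next I'll measure these accurately.

```bash
python3 - <<'E'
from h import *
from scipy.spatial.transform import Rotation as Ro
s=arm.get_state(); R=Ro.from_euler('xyz',s['ee_rot']).as_matrix(); print('R',R.round(3).tolist(), s['q'])
for n in('top','side'):
    f=grab(n); al=cloud(f,np.ones((420,560),bool))
    for nm,c in(('J1',(.584,.278)),('J2',(.478,.328)),('P1',(.562,.382)),('P2',(.369,.322)),('C',(.439,.07))):
        z0=.1 if nm!='C' else .108
        p=al[(np.hypot(*(al[:,:2]-c).T)<.035)&(abs(al[:,2]-z0)<.006)]
        (cx,cy),r=cv2.minEnclosingCircle(p[:,:2].astype(np.float32)); print(n,nm,len(p),np.median(p,0).round(4),(round(cx,4),round(cy,4),round(r,4)))
    p=al[(np.hypot(*(al[:,:2]-(.494,.036)).T)<.15)&(abs(al[:,2]-.045)<.004)]
    print('rim',len(p),cv2.minAreaRect(p[:,:2].astype(np.float32)))
    p=al[(np.hypot(*(al[:,:2]-(.5,.036)).T)<.15)&(al[:,2]>.15)]
    u,S,v=np.linalg.svd(p-p.mean(0),full_matrices=False); t=(p-p.mean(0))@v[0]
    print('bar',len(p),p.mean(0).round(4),v[0].round(3),t.min(),t.max(), 'mid',(p.mean(0)+v[0]*(t.min()+t.max())/2).round(4))
E
```

```text
R [[-0.0, -0.297, -0.955], [-0.0, -0.955, 0.297], [-1.0, 0.0, 0.0]] [ 1.55709613e+00  3.58593986e-01  1.18613052e-02 -1.86674098e-05
 -1.22408533e+00 -2.88108714e-01]
top J1 212 [0.5859 0.284  0.0991] (0.5863, 0.2851, 0.0182)
top J2 216 [0.4765 0.3358 0.0992] (0.4767, 0.3359, 0.0183)
top P1 218 [0.5631 0.3909 0.0991] (0.5627, 0.3915, 0.0184)
top P2 222 [0.3646 0.3298 0.0994] (0.3647, 0.3298, 0.0181)
top C 217 [0.4362 0.0709 0.1071] (0.4361, 0.0711, 0.0179)
rim 924 ((0.49154984951019287, 0.03641781955957413), (0.18984545767307281, 0.20532037317752838), 13.129827499389648)
bar 700 [0.5159 0.0429 0.1751] [-0.228  0.974 -0.   ] -0.10512511179299733 0.1041345500130051 mid [0.516  0.0424 0.1751]
side J1 71 [0.585  0.2796 0.1006] (0.586, 0.2838, 0.0211)
side J2 67 [0.474  0.3305 0.1012] (0.4773, 0.3344, 0.02)
side P1 61 [0.5622 0.3865 0.1008] (0.5663, 0.3888, 0.0218)
side P2 73 [0.3649 0.3241 0.1008] (0.3638, 0.3281, 0.0206)
side C 104 [0.4352 0.0662 0.109 ] (0.4353, 0.0714, 0.0205)
rim 749 ((0.49282875657081604, 0.032616496086120605), (0.1919323056936264, 0.20435890555381775), 12.75666332244873)
bar 384 [0.5157 0.0312 0.173 ] [ 0.229 -0.973 -0.002] -0.117320117318209 0.09609592462238578 mid [0.5132 0.0415 0.173 ]
```

```bash
r=".45 -.9 0 0 0 -.5"
python3 -m inch '.45 -.9 0 0 0 -.5;.45 -.9 0 0 0 -.5;.45 -.9 0 0 0 -.5;.45 -.9 0 0 0 -.5;.45 -.9 0 0 0 -.5;.45 -.9 0 0 0 -.5;.45 -.9 0 0 0 -.5;.45 -.9 0 0 0 -.5;.45 -.9 0 0 0 -.5;.45 -.9 0 0 0 -.5;.45 -.9 0 0 0 -.5;.45 -.9 0 0 0 -.5' 0.5 25
python3 -m inch '.45 -.9 0 0 0 -.5;.45 -.9 0 0 0 -.5;.45 -.9 0 0 0 -.5;.45 -.9 0 0 0 -.5;.45 -.9 0 0 0 -.5;.45 -.9 0 0 0 -.5;.45 -.9 0 0 0 -.5;.45 -.9 0 0 0 -.5;.45 -.9 0 0 0 -.5;.45 -.9 0 0 0 -.5;.45 -.9 0 0 0 -.5;.45 -.9 0 0 0 -.5'
cat >> h.py <<'E'
from scipy.spatial.transform import Rotation as Ro
C=np.array([.4920,.0350]);YAW=np.radians(13.1);EX=np.array([np.cos(YAW),np.sin(YAW)]);EY=np.array([-EX[1],EX[0]])
def st():
    s=arm.get_state();R=Ro.from_euler('xyz',s['ee_rot']).as_matrix()
    print('t',round(s['t'],2),'tcp',s['eef_pos'].round(4),'local',np.round([(s['eef_pos'][:2]-C)@EX,(s['eef_pos'][:2]-C)@EY],4),'jaw deg',np.degrees(np.arctan2(R[1,1],R[0,1])).round(1),'appr',R[:,0].round(3),'F',np.round(s['force'],1),'w',round(s['width'],4),'q',np.round(s['q'],2))
    return s
E
python3 -c "
from h import *
st()"
```

```text
t: 2.9
eef_pos: [0.3632, 0.3188, 0.2267]
ee_rot: [-1.326, 1.57, 0.988]
force: [0.7, -0.5, -0.4]
width: 0.0438
t: 4.4
eef_pos: [0.5247, -0.0052, 0.2267]
ee_rot: [-1.441, 1.571, 0.349]
force: [-0.6, 0.9, 0.0]
width: 0.0441
t 4.4 tcp [ 0.5247 -0.0052  0.2267] local [ 0.0227 -0.0466] jaw deg -167.4 appr [ 0.  0. -1.] F [-0.6  0.9  0. ] w 0.0441 q [ 0.36  0.11 -0.32  0.   -1.14 -0.15]
```

```bash
python3 -m inch '0 0 -.75 0 0 0;0 0 -.75 0 0 0;0 0 -.75 0 0 0;0 0 0 0 0 0'; python3 -m inch '0 0 0 0 0 0;0 0 0 0 0 0;0 0 0 0 0 0;0 0 0 0 0 0' 0 25
python3 -c "
from h import *
st(); a=grab('side')['frame'][150:310,150:350];b=grab('top')['frame'][180:330,180:380]
cv2.imwrite('pics/g1.png',np.hstack([cv2.resize(x,(400,400)) for x in(a,b)])[:,:,::-1])"
```

```text
t: 4.9
eef_pos: [0.5232, -0.0045, 0.1577]
ee_rot: [1.637, 1.567, -2.855]
force: [0.3, -0.1, 0.8]
width: 0.0438
t: 5.4
eef_pos: [0.5255, -0.0033, 0.1599]
ee_rot: [-1.613, 1.569, 0.18]
force: [1.1, 0.6, 2.9]
width: 0.0133
t 5.4 tcp [ 0.5255 -0.0033  0.1599] local [ 0.0239 -0.0449] jaw deg -167.3 appr [ 0.002  0.    -1.   ] F [1.1 0.6 2.9] w 0.0133 q [ 0.37  0.17 -0.41  0.   -0.99 -0.15]
```

View pics/g1.png

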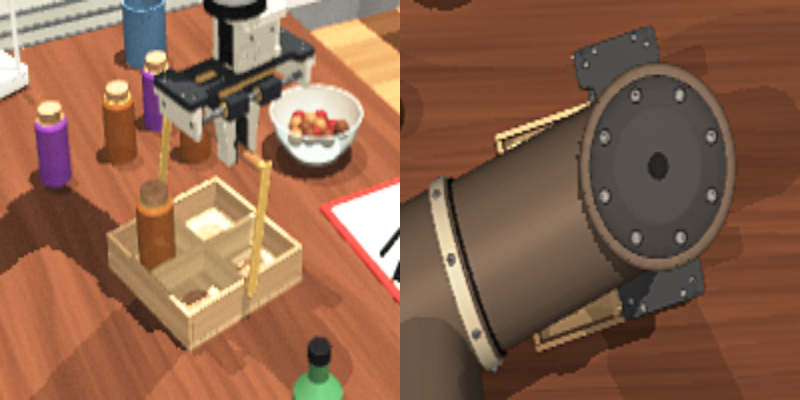

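```bash
python3 -c "
from h import *
t=np.linspace(.18,1.43,17);x=135*np.sin(t);z=135*np.cos(t)
for a,b in zip(np.diff(x)/30,np.diff(z)/30):print('%.2f %.2f %.2f 0 0 0'%(a*EX[0],a*EX[1],b),end=';')"
```

```text
0.33 0.08 -0.08 0 0 0;0.33 0.08 -0.10 0 0 0;0.32 0.07 -0.13 0 0 0;0.31 0.07 -0.15 0 0 0;0.30 0.07 -0.18 0 0 0;0.28 0.07 -0.20 0 0 0;0.26 0.06 -0.22 0 0 0;0.25 0.06 -0.24 0 0 0;0.23 0.05 -0.26 0 0 0;0.21 0.05 -0.28 0 0 0;0.18 0.04 -0.30 0 0 0;0.16 0.04 -0.31 0 0 0;0.14 0.03 -0.32 0 0 0;0.11 0.03 -0.33 0 0 0;0.09 0.02 -0.34 0 0 0;0.06 0.01 -0.35 0 0 0;
```

```bash
python3 -m inch '.33 .08 -.08 0 0 0;.33 .08 -.1 0 0 0;.32 .07 -.13 0 0 0;.31 .07 -.15 0 0 0;.3 .07 -.18 0 0 0;.28 .07 -.2 0 0 0;.26 .06 -.22 0 0 0;.25 .06 -.24 0 0 0'
python3 -m inch '.23 .05 -.26 0 0 0;.21 .05 -.28 0 0 0;.18 .04 -.3 0 0 0;.16 .04 -.31 0 0 0;.14 .03 -.32 0 0 0;.11 .03 -.33 0 0 0;.09 .02 -.34 0 0 0;.06 .01 -.35 0 0 0;0 0 0 0 0 0;0 0 0 0 0 0'
python3 -c "
from h import *
st(); a=grab('side')['frame'][150:310,150:350]
cv2.imwrite('pics/g2.png',cv2.resize(a,(500,400))[:,:,::-1])"
```

```text
t: 6.5
eef_pos: [0.596, 0.0131, 0.1192]
ee_rot: [1.696, 1.569, -2.795]
force: [-2.1, -2.1, 1.8]
width: 0.0131
t: 7.75
eef_pos: [0.6326, 0.0216, 0.0449]
ee_rot: [-1.598, 1.569, 0.195]
force: [4.3, -3.7, -1.4]
width: 0.0134
t 7.75 tcp [0.6326 0.0216 0.0449] local [ 0.1339 -0.0449] jaw deg -167.3 appr [ 0.002  0.    -1.   ] F [ 4.3 -3.7 -1.4] w 0.0134 q [ 0.34  0.45 -0.3   0.   -0.82 -0.12]
```

View pics/g2.png

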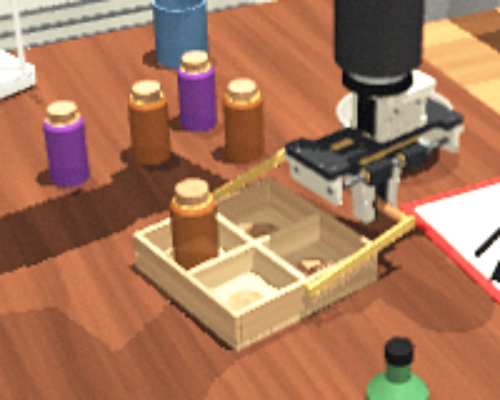

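The handle is folded to about 1.43 rad. Now I'll release it, lift, and go above the first jar at (0.586, 0.2845).

```bash
python3 -m inch '0 0 0 0 0 0;0 0 0 0 0 0;0 0 .5 0 0 0;0 0 1 0 0 0;0 0 1 0 0 0;0 0 1 0 0 0;0 0 1 0 0 0;0 0 1 0 0 0' 0.3 15
python3 -m inch '-.17 .97 0 0 0 0;-.17 .97 0 0 0 0;-.17 .97 0 0 0 0;-.17 .97 0 0 0 0;-.17 .97 0 0 0 0;-.17 .97 0 0 0 0;-.17 .97 0 0 0 0;-.17 .97 0 0 0 0;-.17 .97 0 0 0 0;0 0 0 0 0 0' 0.85 15
python3 - <<'E'
from h import *
st()
for n in('top','side'):
    f=grab(n); al=cloud(f,np.ones((420,560),bool)); d=al[:,:2]-C; x,y=d@EX,d@EY
    p=al[(x>.1)&(x<.15)&(abs(y)<.09)&(al[:,2]>.035)&(al[:,2]<.09)]; px=(p[:,:2]-C)@EX
    print(n,len(p),'bar x',np.median(px).round(4),'z',np.percentile(p[:,2],[50,95]).round(4))
    if n=='side':
        c=al[(np.hypot(*(al[:,:2]-(.586,.284)).T)<.035)&(abs(al[:,2]-.1)<.006)];print(len(c),cv2.minEnclosingCircle(c[:,:2].astype(np.float32)) if len(c) else 0)
E
```

```text
t: 8.8
eef_pos: [0.6313, 0.0215, 0.2126]
ee_rot: [-1.339, 1.57, 0.454]
force: [-0.2, -0.5, -0.0]
width: 0.0263
t: 10.05
eef_pos: [0.585, 0.2852, 0.2112]
ee_rot: [-0.848, 1.57, 0.946]
force: [1.2, -0.5, 0.4]
width: 0.0744
t 10.05 tcp [0.585  0.2852 0.2112] local [0.1473 0.2226] jaw deg -167.2 appr [ 0.001  0.001 -1.   ] F [ 1.2 -0.5  0.4] w 0.0744 q [ 0.75  0.33 -0.07 -0.   -1.17 -0.53]
top 499 bar x 0.132 z [0.0671 0.0714]
side 245 bar x 0.1289 z [0.068  0.0717]
66 ((0.5840814113616943, 0.28394365310668945), 0.020587662234902382)
```

```bash
python3 -m inch '0 0 -.95 0 0 0;0 0 -.95 0 0 0;0 0 -.95 0 0 0;0 0 -.95 0 0 0;0 0 -.95 0 0 0;0 0 -.7 0 0 0;0 0 0 0 0 0'; python3 -m inch '0 0 0 0 0 0;0 0 0 0 0 0;0 0 0 0 0 0;0 0 0 0 0 0;0 0 0 0 0 0' 0.3 15
python3 -c "
from h import *
st()"
```

```text
t: 11.02
eef_pos: [0.5848, 0.2816, 0.0456]
ee_rot: [2.034, 1.568, -2.457]
force: [-1.8, -0.4, 0.6]
width: 0.0745
t: 11.65
eef_pos: [0.5862, 0.2837, 0.0479]
ee_rot: [-1.289, 1.569, 0.504]
force: [0.3, -0.6, 6.5]
width: 0.05
t 11.65 tcp [0.5862 0.2837 0.0479] local [0.1481 0.2209] jaw deg -167.3 appr [ 0.001  0.001 -1.   ] F [ 0.3 -0.6  6.5] w 0.05 q [ 0.75  0.47 -0.25  0.   -0.84 -0.53]
```

```bash
python3 -m inch '0 0 .4 0 0 0;0 0 .8 0 0 0;0 0 .8 0 0 0;0 0 .8 0 0 0;0 0 .7 0 0 0'; python3 -m inch '-.25 -.8 0 0 0 0;-.25 -.8 0 0 0 0;-.25 -.8 0 0 0 0;-.25 -.8 0 0 0 0;-.25 -.8 0 0 0 0;-.25 -.8 0 0 0 0;-.25 -.8 0 0 0 0;-.25 -.8 0 0 0 0;0 0 0 0 0 0'
python3 -c "
from h import *
st();print(C+.046*EX+.046*EY); a=grab('side')['frame'][130:310,150:350]
cv2.imwrite('pics/g3.png',cv2.resize(a,(444,400))[:,:,::-1])"
```

```text
t: 12.28
eef_pos: [0.5851, 0.2831, 0.1529]
ee_rot: [1.467, 1.57, -3.023]
force: [-0.3, 0.3, -2.4]
width: 0.0495
t: 13.4
eef_pos: [0.5248, 0.0892, 0.152]
ee_rot: [1.454, 1.571, -3.038]
force: [-0.3, 0.5, -1.6]
width: 0.0498
t 13.4 tcp [0.5248 0.0892 0.152 ] local [0.0442 0.0454] jaw deg -167.4 appr [-0. -0. -1.] F [-0.3  0.5 -1.6] w 0.0498 q [ 0.54  0.19 -0.41 -0.   -0.98 -0.32]
[0.52637693 0.09022885]
```

View pics/g3.png

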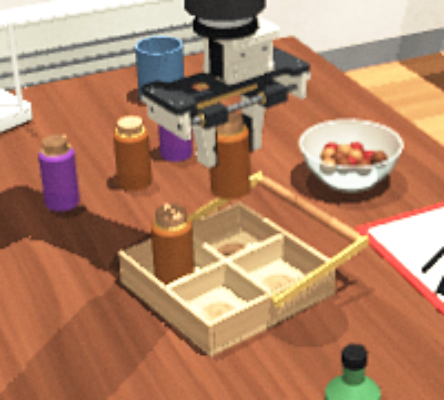

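```bash
python3 -m inch '.05 .05 -.9 0 0 0;0 0 -.9 0 0 0;0 0 -.8 0 0 0;0 0 -.2 0 0 0;0 0 -.2 0 0 0;0 0 -.1 0 0 0;0 0 -.05 0 0 0;0 0 0 0 0 0'
python3 -c "
from h import *
st()"
```

```text
t: 14.45
eef_pos: [0.5272, 0.0929, 0.0577]
ee_rot: [-1.3, 1.57, 0.492]
force: [-0.9, 0.3, -1.4]
width: 0.0498
t 14.45 tcp [0.5272 0.0929 0.0577] local [0.0474 0.0484] jaw deg -167.3 appr [ 0.001  0.    -1.   ] F [-0.9  0.3 -1.4] w 0.0498 q [ 0.54  0.31 -0.51  0.   -0.76 -0.32]
```

Still hanging at about 2 mm above the floor, so I'll inch down, then release.

```bash
python3 -m inch '0 0 -.03 0 0 0;0 0 -.03 0 0 0;0 0 -.03 0 0 0;0 0 0 0 0 0'
python3 -c "
from h import *
st()"
```

```text
t: 14.95
eef_pos: [0.5276, 0.0929, 0.0556]
ee_rot: [-1.707, 1.57, 0.086]
force: [-1.8, -0.8, 7.5]
width: 0.0494
t 14.95 tcp [0.5276 0.0929 0.0556] local [0.0478 0.0483] jaw deg -167.3 appr [ 0.001  0.    -1.   ] F [-1.8 -0.8  7.5] w 0.0494 q [ 0.54  0.31 -0.51  0.   -0.75 -0.32]
```

```bash
python3 -m inch '0 0 0 0 0 0;0 0 0 0 0 0;0 0 .3 0 0 0;0 0 .8 0 0 0;0 0 .9 0 0 0;0 0 .9 0 0 0;0 0 .9 0 0 0;0 0 .9 0 0 0' 0.75
python3 -m inch '-.19 .9 0 0 0 0;-.19 .9 0 0 0 0;-.19 .9 0 0 0 0;-.19 .9 0 0 0 0;-.19 .9 0 0 0 0;-.19 .9 0 0 0 0;-.19 .9 0 0 0 0;-.19 .9 0 0 0 0;-.19 .9 0 0 0 0;0 0 0 0 0 0' 0.85
python3 - <<'E'
from h import *
st()
f=grab('top',); al=cloud(f,np.ones((420,560),bool))
for nm,c in(('new',(.527,.092)),('C',(.436,.071))):
    p=al[(np.hypot(*(al[:,:2]-c).T)<.035)&(abs(al[:,2]-.108)<.006)]
    print(nm,len(p),cv2.minEnclosingCircle(p[:,:2].astype(np.float32)),np.median(p[:,2]))
E
```

```text
t: 15.95
eef_pos: [0.527, 0.0927, 0.1972]
ee_rot: [-1.377, 1.57, 0.416]
force: [0.9, -0.1, -0.4]
width: 0.0659
t: 17.2
eef_pos: [0.4754, 0.3372, 0.196]
ee_rot: [-1.029, 1.57, 0.765]
force: [-0.3, -0.2, -0.1]
width: 0.0744
t 17.2 tcp [0.4754 0.3372 0.196 ] local [0.0524 0.2981] jaw deg -167.2 appr [ 0.  0. -1.] F [-0.3 -0.2 -0.1] w 0.0744 q [ 0.95  0.23 -0.24  0.   -1.1  -0.73]
new 210 ((0.5264004468917847, 0.09392548352479935), 0.01760237291455269) 0.10741189954732133
C 217 ((0.43620172142982483, 0.07100576907396317), 0.017822185531258583) 0.1072636682389585
```

```bash
python3 -m inch '0 0 -.9 0 0 0;0 0 -.9 0 0 0;0 0 -.9 0 0 0;0 0 -.9 0 0 0;0 0 -.9 0 0 0;0 0 -.45 0 0 0;0 0 0 0 0 0'; python3 -m inch '0 0 0 0 0 0;0 0 0 0 0 0;0 0 0 0 0 0;0 0 0 0 0 0;0 0 0 0 0 0' 0.3 15
python3 -c "
from h import *
st()"
python3 -m inch '0 0 .4 0 0 0;0 0 .8 0 0 0;0 0 .9 0 0 0;0 0 .9 0 0 0;0 0 .9 0 0 0;0 0 .5 0 0 0;0 0 0 0 0 0'
```

```text
t: 18.12
eef_pos: [0.4757, 0.335, 0.0467]
ee_rot: [2.345, 1.569, -2.146]
force: [0.4, 0.4, -0.1]
width: 0.0748
t: 18.75
eef_pos: [0.4762, 0.3363, 0.0479]
ee_rot: [-1.063, 1.569, 0.73]
force: [0.0, 0.6, 5.2]
width: 0.0495
t 18.75 tcp [0.4762 0.3363 0.0479] local [0.0529 0.297 ] jaw deg -167.3 appr [ 0.001  0.001 -1.   ] F [0.  0.6 5.2] w 0.0495 q [ 0.95  0.38 -0.41  0.   -0.77 -0.73]
t: 19.62
eef_pos: [0.4759, 0.336, 0.18]
ee_rot: [-0.733, 1.569, 1.059]
force: [-0.0, -0.7, -1.8]
width: 0.0492
```

```bash
python3 -m inch '-.05 -.85 .2 0 0 0;-.05 -.85 .2 0 0 0;-.05 -.85 0 0 0 0;-.05 -.85 0 0 0 0;-.05 -.85 0 0 0 0;-.05 -.85 0 0 0 0;-.05 -.85 0 0 0 0;-.05 -.85 0 0 0 0;-.05 -.85 0 0 0 0;-.05 -.85 0 0 0 0;-.05 -.85 0 0 0 0;-.05 -.85 0 0 0 0' 
python3 -m inch '-.02 -.85 0 0 0 0;0 -.82 0 0 0 0;0 0 0 0 0 0'
python3 -c "
from h import *
st();print(C-.046*EX-.046*EY)"
```

```text
t: 21.12
eef_pos: [0.4573, 0.0281, 0.1912]
ee_rot: [-1.286, 1.571, 0.506]
force: [0.9, -0.5, -1.6]
width: 0.0495
t: 21.5
eef_pos: [0.4566, -0.0223, 0.1911]
ee_rot: [1.953, 1.571, -2.54]
force: [0.1, 0.9, -2.3]
width: 0.0494
t 21.5 tcp [ 0.4566 -0.0223  0.1911] local [-0.0475 -0.0478] jaw deg -167.4 appr [-0. -0. -1.] F [ 0.1  0.9 -2.3] w 0.0494 q [ 0.38  0.02 -0.5   0.   -1.05 -0.16]
[ 0.45762307 -0.02022885]
```

```bash
python3 -m inch '.02 .03 -.9 0 0 0;0 0 -.9 0 0 0;0 0 -.9 0 0 0;0 0 -.9 0 0 0;0 0 -.4 0 0 0;0 0 -.2 0 0 0;0 0 -.1 0 0 0;0 0 -.05 0 0 0;0 0 0 0 0 0'
python3 -m inch '0 0 -.03 0 0 0;0 0 -.03 0 0 0;0 0 0 0 0 0'
```

```text
t: 22.62
eef_pos: [0.458, -0.0193, 0.0611]
ee_rot: [-1.451, 1.57, 0.341]
force: [0.6, 0.1, -2.4]
width: 0.0497
t: 23.0
eef_pos: [0.4577, -0.0194, 0.0588]
ee_rot: [1.748, 1.571, -2.743]
force: [-0.3, 0.3, -1.7]
width: 0.0496
```

```bash
python3 -m inch '0 0 -.04 0 0 0;0 0 -.03 0 0 0;0 0 -.03 0 0 0;0 0 0 0 0 0'
```

```text
t: 23.5
eef_pos: [0.4578, -0.0195, 0.0559]
ee_rot: [3.027, 1.571, -1.464]
force: [-0.3, 0.2, 0.2]
width: 0.0497
```

```bash
python3 -m inch '0 0 -.02 0 0 0;0 0 0 0 0 0'; python3 -m inch '0 0 0 0 0 0;0 0 0 0 0 0;0 0 .3 0 0 0;0 0 .8 0 0 0;0 0 .9 0 0 0;0 0 .9 0 0 0;0 0 .9 0 0 0;0 0 .9 0 0 0;0 0 0 0 0 0' 0.75
python3 - <<'E'
from h import *
st()
f=grab('side','s2.png'); al=cloud(f,np.ones((420,560),bool))
for nm,c in(('c1',(.458,-.02)),('c2',(.527,.092)),('C',(.436,.071))):
    p=al[(np.hypot(*(al[:,:2]-c).T)<.035)&(abs(al[:,2]-.108)<.006)]
    print(nm,len(p),cv2.minEnclosingCircle(p[:,:2].astype(np.float32)),np.median(p[:,2]))
d=al[:,:2]-C; x,y=d@EX,d@EY
p=al[(x>.1)&(x<.15)&(abs(y)<.09)&(al[:,2]>.035)&(al[:,2]<.09)];print('bar',np.median((p[:,:2]-C)@EX),np.percentile(p[:,2],95))
g=C+.132*EX-.045*EY;print('go to',g)
cv2.imwrite('pics/s2.png',cv2.resize(f['frame'][130:310,150:350],(444,400))[:,:,::-1])
E
```

```text
t: 23.75
eef_pos: [0.458, -0.0194, 0.0557]
ee_rot: [-1.945, 1.57, -0.152]
force: [-2.2, -0.5, 6.0]
width: 0.0494
t: 24.88
eef_pos: [0.459, -0.0191, 0.1989]
ee_rot: [-1.518, 1.566, 0.275]
force: [0.2, 0.2, -0.5]
width: 0.0657
t 24.88 tcp [ 0.459  -0.0191  0.1989] local [-0.0444 -0.0453] jaw deg -167.3 appr [ 0.005  0.001 -1.   ] F [ 0.2  0.2 -0.5] w 0.0657 q [ 0.39  0.02 -0.49  0.   -1.06 -0.17]
c1 114 ((0.4580978453159332, -0.020670035853981972), 0.018986161798238754) 0.10867427639960642
c2 92 ((0.5249727964401245, 0.0928543284535408), 0.020090684294700623) 0.10883544085002689
C 103 ((0.4368531107902527, 0.07143565267324448), 0.020332688465714455) 0.10890418096631949
bar 0.12888809622638325 0.07186989183795799
go to [0.63076414 0.02108905]
```

View pics/s2.png

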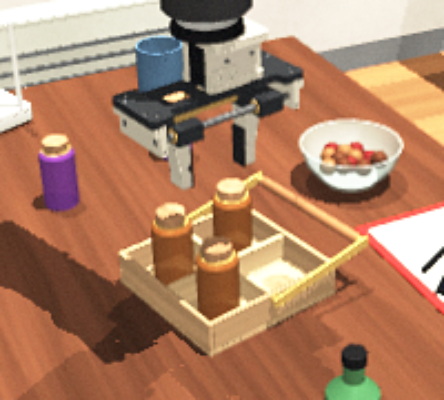

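```bash
python3 -m inch '.82 .19 0 0 0 0;.82 .19 0 0 0 0;.82 .19 0 0 0 0;.82 .19 0 0 0 0;.82 .19 0 0 0 0;.82 .19 0 0 0 0;.82 .19 0 0 0 0;0 0 0 0 0 0;0 0 0 0 0 0' 0.35 25
python3 -m inch '0 0 -.9 0 0 0;0 0 -.9 0 0 0;0 0 -.9 0 0 0;0 0 -.9 0 0 0;0 0 -.9 0 0 0;0 0 -.4 0 0 0;0 0 0 0 0 0'
python3 -c "
from h import *
st()
t=np.linspace(1.377,0,18);x=135*np.sin(t);z=135*np.cos(t)
for a,b in zip(np.diff(x)/30,np.diff(z)/30):print('%.2f %.2f %.2f 0 0 0'%(a*EX[0],a*EX[1],b),end=';')"
```

```text
t: 26.05
eef_pos: [0.6291, 0.0203, 0.1952]
ee_rot: [1.548, 1.569, -2.943]
force: [-0.0, -0.0, -0.5]
width: 0.0306
t: 26.92
eef_pos: [0.6293, 0.0203, 0.0489]
ee_rot: [1.725, 1.569, -2.765]
force: [0.3, 1.7, 0.1]
width: 0.0305
t 26.93 tcp [0.6293 0.0203 0.0489] local [ 0.1304 -0.0455] jaw deg -167.3 appr [-0.001 -0.    -1.   ] F [0.3 1.7 0.1] w 0.0305 q [ 0.34  0.45 -0.3   0.   -0.83 -0.12]
-0.08 -0.02 0.35 0 0 0;-0.11 -0.03 0.35 0 0 0;-0.14 -0.03 0.34 0 0 0;-0.16 -0.04 0.32 0 0 0;-0.19 -0.04 0.31 0 0 0;-0.21 -0.05 0.29 0 0 0;-0.23 -0.05 0.27 0 0 0;-0.25 -0.06 0.25 0 0 0;-0.27 -0.06 0.23 0 0 0;-0.29 -0.07 0.21 0 0 0;-0.31 -0.07 0.18 0 0 0;-0.32 -0.07 0.16 0 0 0;-0.33 -0.08 0.13 0 0 0;-0.34 -0.08 0.10 0 0 0;-0.35 -0.08 0.07 0 0 0;-0.35 -0.08 0.04 0 0 0;-0.35 -0.08 0.01 0 0 0;
```

```bash
python3 -m inch '0 0 0 0 0 0;0 0 0 0 0 0;0 0 0 0 0 0;0 0 0 0 0 0' 0 30
python3 -m inch '-.08 -.02 .35 0 0 0;-.11 -.03 .35 0 0 0;-.14 -.03 .34 0 0 0;-.16 -.04 .32 0 0 0;-.19 -.04 .31 0 0 0;-.21 -.05 .29 0 0 0;-.23 -.05 .27 0 0 0;-.25 -.06 .25 0 0 0'
python3 -m inch '-.27 -.06 .23 0 0 0;-.29 -.07 .21 0 0 0;-.31 -.07 .18 0 0 0;-.32 -.07 .16 0 0 0;-.33 -.08 .13 0 0 0;-.34 -.08 .1 0 0 0;-.35 -.08 .07 0 0 0;-.35 -.08 .04 0 0 0;-.35 -.08 .01 0 0 0;0 0 0 0 0 0;0 0 0 0 0 0'
python3 -c "
from h import *
st()"
```

```text
t: 27.42
eef_pos: [0.6326, 0.0211, 0.051]
ee_rot: [-1.593, 1.565, 0.2]
force: [5.4, 0.7, 1.4]
width: 0.0128
t: 28.42
eef_pos: [0.5942, 0.0122, 0.1274]
ee_rot: [-1.603, 1.559, 0.191]
force: [10.4, 2.5, 5.9]
width: 0.0129
t: 29.8
eef_pos: [0.5051, -0.0085, 0.162]
ee_rot: [-1.641, 1.561, 0.154]
force: [0.4, 2.4, 20.8]
width: 0.0128
t 29.8 tcp [ 0.5051 -0.0085  0.162 ] local [ 0.0029 -0.0453] jaw deg -167.2 appr [ 0.009  0.001 -1.   ] F [ 0.4  2.4 20.8] w 0.0128 q [ 0.37  0.13 -0.46  0.   -0.98 -0.15]
```

```bash
python3 -m inch '-.03 0 .08 0 0 0;0 0 0 0 0 0'; python3 -m inch '0 0 0 0 0 0;0 0 0 0 0 0;0 0 .3 0 0 0;0 0 .8 0 0 0;0 0 .9 0 0 0;0 0 .9 0 0 0;0 0 .9 0 0 0;0 .9 .9 0 0 0;0 .9 .9 0 0 0;0 1 0 0 0 0;0 1 0 0 0 0;0 1 0 0 0 0' 0.45
python3 -m inch '0 1 0 0 0 0;0 1 0 0 0 0;0 1 0 0 0 0;0 1 0 0 0 0;0 1 0 0 0 0;0 1 0 0 0 0;0 1 0 0 0 0;0 0 0 0 0 0;0 0 0 0 0 0' 
python3 - <<'E'
from h import *
st()
for n in('top','side'):
    f=grab(n); al=cloud(f,np.ones((420,560),bool)); d=al[:,:2]-C
    for nm,c in(('c1',(.458,-.02)),('c2',(.527,.092)),('C',(.436,.071))):
        p=al[(np.hypot(*(al[:,:2]-c).T)<.035)&(abs(al[:,2]-.108)<.006)]
        if len(p): print(n,nm,len(p),cv2.minEnclosingCircle(p[:,:2].astype(np.float32)),np.median(p[:,2]))
    p=al[(abs(d@EX)<.06)&(abs(d@EY)<.09)&(al[:,2]>.15)&(al[:,2]<.19)];print('bar x',np.median((p[:,:2]-C)@EX),np.percentile(p[:,2],95))
cv2.imwrite('pics/s3.png',cv2.resize(f['frame'][130:340,130:430],(600,420))[:,:,::-1])
E
```

```text
t: 30.05
eef_pos: [0.5025, -0.009, 0.1622]
ee_rot: [-1.659, 1.566, 0.134]
force: [1.4, 0.5, 11.7]
width: 0.013
t: 31.55
eef_pos: [0.5003, 0.1356, 0.3284]
ee_rot: [1.574, 1.571, -2.917]
force: [0.7, 1.1, -0.9]
width: 0.0393
t: 32.67
eef_pos: [0.5006, 0.3452, 0.3277]
ee_rot: [2.336, 1.57, -2.154]
force: [0.5, 0.4, -0.6]
width: 0.0393
t 32.67 tcp [0.5006 0.3452 0.3277] local [0.0786 0.3002] jaw deg -167.3 appr [-0.    -0.001 -1.   ] F [ 0.5  0.4 -0.6] w 0.0393 q [ 0.92  0.2   0.02  0.   -1.39 -0.7 ]
top c1 218 ((0.4569771885871887, -0.019727738574147224), 0.017846060916781425) 0.10694398963928242
top c2 209 ((0.5265223383903503, 0.09403498470783234), 0.017594793811440468) 0.10702475029391145
top C 217 ((0.4360080659389496, 0.07103978097438812), 0.01787036471068859) 0.10722021138606963
bar x -0.0006512113020280541 0.18156339256218296
side c1 115 ((0.45677798986434937, -0.020359117537736893), 0.018684932962059975) 0.10878980937461136
side c2 79 ((0.525672435760498, 0.09338223934173584), 0.019003193825483322) 0.10913906138553797
side C 103 ((0.4380081593990326, 0.07012587040662766), 0.019710861146450043) 0.1087870723924722
bar x -0.0050538964862036646 0.1822108938017716
```

View pics/s3.png

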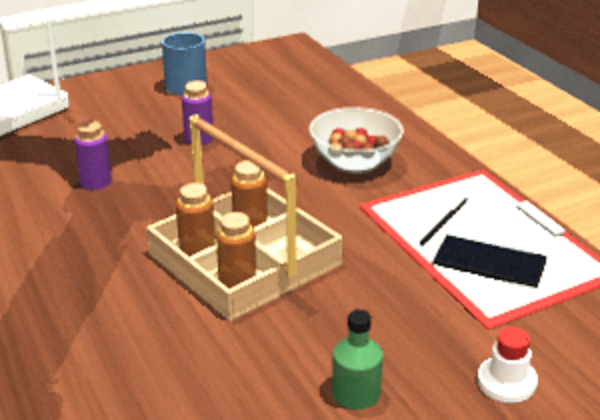

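The picture shows all three amber jars upright in separate cells and the handle upright. The other objects are where they were, and the arm is clear.

```bash
python3 -c "
from station import arm
print(arm.job_done())"
```

```text
the job is handed in; nothing more can be done
None
```

The job is done and handed in at about 33 s of the 72 s limit; the hand-in gives no verdict.

- **Handle down:** I gripped the bar and folded it to about 1.38 rad on the far side (measured after release). It was still there after both jars were placed.
- **Jars:** I set the two amber jars down gently, at 15 N grip, in the far-left and near-right cells. jar_c stayed in the near-left cell.
- **Handle up:** I then raised the handle back to upright and moved the arm clear.

**Last checks:** all three cork tops are at 0.107–0.109 m, as they should be for jars standing on the crate floor. Each jar is within about 4 mm of its cell centre. The handle is within about 0.04 rad of upright. The top and side cameras put the bar at -0.7 and -5 mm, within their calibration error. In the last side picture the purple jars, bowl, phone, pen, candle and diffuser look undisturbed, though I did not re-measure their positions.

The only oddity was an upward force of about 21 N on the tool at the end of raising the handle. I eased it to about 12 N before releasing, and the handle stayed put.

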